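# Snap the shallot box shut all round

## Task

Close the lid of the clear food box of peeled shallots by pressing the raised maroon rim sections down with a fingertip, one after another, until all four sides are clicked shut; leave the section with the cream pull tab to the very last, so the air can get out. Only press: do not pick up, tip or shove the box, and leave the other things on the table where they are.

Things in the scene. Friction and masses are not known exactly. Their poses are not given: they have to be found in the camera images.
- tub: Clear food box of peeled shallots, loose on the table, 0.7 to 1 kg; 168 mm square over the lid, 87 mm high, foot 134 mm square. Origin: centre of the underside; z up; +x points to the pull-tab side. Its maroon lid is on: clear middle panel 108 mm square (top at 81 mm), four fixed dark corners (top at 87 mm) and on each side between them a hinged rim section.
- rim_tab (a joint): Maroon rim section on the box's +x side (the one with the cream pull tab). Angle in rad: 0 shut (level), 0.42 fully raised, outer edge 12 mm up. Pressed straight down at the press point it resists 2 N, then 5 to 8 N near 0.33 rad, then less; below about 0.07 it clicks down by itself and stays; let go earlier it springs up. Presses of 10 to 20 N are fine. Starts up.
- press_tab (a point): Press point of that section (104 mm along the side, 30 mm deep from hinge to outer edge): top face, mid-length, 20 mm out from the hinge; moves with it. Site x: from hinge to outer edge; y along the hinge. Shut, it lies 87 mm above the table, 74 mm from the box's centre line. The cream tab, 34 mm wide, sticks out 18 mm beyond the outer edge.
- rim_left (a joint): Maroon rim section on the box's +y side (a quarter turn anticlockwise (from above) from the tab). Angle in rad: 0 shut (level), 0.42 fully raised, outer edge 12 mm up. Pressed straight down at the press point it resists 2 N, then 5 to 8 N near 0.33 rad, then less; below about 0.07 it clicks down by itself and stays; let go earlier it springs up. Presses of 10 to 20 N are fine. Starts up or already shut.
- press_left (a point): Press point of that section (104 mm along the side, 30 mm deep from hinge to outer edge): top face, mid-length, 20 mm out from the hinge; moves with it. Site x: from hinge to outer edge; y along the hinge. Shut, it lies 87 mm above the table, 74 mm from the box's centre line.
- rim_far (a joint): Maroon rim section on the box's -x side (opposite the tab). Angle in rad: 0 shut (level), 0.42 fully raised, outer edge 12 mm up. Pressed straight down at the press point it resists 2 N, then 5 to 8 N near 0.33 rad, then less; below about 0.07 it clicks down by itself and stays; let go earlier it springs up. Presses of 10 to 20 N are fine. Starts up.
- press_far (a point): Press point of that section (104 mm along the side, 30 mm deep from hinge to outer edge): top face, mid-length, 20 mm out from the hinge; moves with it. Site x: from hinge to outer edge; y along the hinge. Shut, it lies 87 mm above the table, 74 mm from the box's centre line.
- rim_right (a joint): Maroon rim section on the box's -y side (a quarter turn clockwise from the tab). Angle in rad: 0 shut (level), 0.42 fully raised, outer edge 12 mm up. Pressed straight down at the press point it resists 2 N, then 5 to 8 N near 0.33 rad, then less; below about 0.07 it clicks down by itself and stays; let go earlier it springs up. Presses of 10 to 20 N are fine. Starts up.
- press_right (a point): Press point of that section (104 mm along the side, 30 mm deep from hinge to outer edge): top face, mid-length, 20 mm out from the hinge; moves with it. Site x: from hinge to outer edge; y along the hinge. Shut, it lies 87 mm above the table, 74 mm from the box's centre line.
- shallot_mid (a point): Loose purple shallot standing near a corner of the box, 34 mm across, 42 mm high; point half-way up.
- garlic_mid (a point): Loose white garlic bulb near the opposite corner, 46 mm across, 45 mm high; point half-way up.
- mortar: Dark stone mortar, 220 mm across, 50 mm high, with chilli paste; its pestle lies in it and reaches 85 mm up. Origin: centre of the underside.
- basket: Maroon plastic basket of shallots, 250 mm across the rim, 124 mm high. Origin: centre of the underside.
- jar: Amber jar with red cap, 76 mm across, 110 mm high, on the robot's side of the box, left or right. Origin: centre of the underside.
- mug: Blue mug, 80 mm across, 85 mm high, opposite the jar. Origin: centre of the underside.

How it is judged (in metres and radians):
On the way, in this order (a step that is already met when the one before it is completed fails the run):
1. the three sections without the tab are shut while the tab section is still up (value of joint each of rim_left, rim_far, rim_right below 0.06 rad and value of joint rim_tab above 0.25 rad), for 0.1 s.
2. the tab section is clicked shut (value of joint rim_tab below 0.06 rad), for 0.1 s.
At the end, for the whole second after the job is handed in: All four rim sections within 0.06 rad of shut, the box level, at rest on the table within 50 mm of where it stood, and the other things within 30 mm of theirs (value of joint each of rim_tab, rim_left, rim_far, rim_right below 0.06 rad and angle between tub's own z axis and vertical below 0.05 rad and height (world z) of tub below 0.006 m and distance of tub from where it was at the start of the episode below 0.05 m and linear speed of tub below 0.02 m/s and distance of each of shallot_mid, garlic_mid, mortar, basket, jar, mug from where it was at the start of the episode below 0.03 m); the robot touches nothing.
It fails at once if the box is lifted or tipped (height (world z) of tub above 0.02 m or angle between tub's own z axis and vertical above 0.2 rad).
It fails at once if the box is shoved more than 50 mm (distance of tub from where it was at the start of the episode above 0.05 m).
It fails at once if another thing on the table is moved more than 30 mm (distance of any of shallot_mid, garlic_mid, mortar, basket, jar, mug from where it was at the start of the episode above 0.03 m).
It also fails if it takes over 48 s, if anything falls off the work surface, if the arm or the gripper's body presses on something with over 40 N, if the wrist force passes 120 N, or if a joint passes its speed limit or range.

## Robot

A 6-joint arm with a two-finger parallel gripper is mounted at the origin on the work surface. World frame = base frame: x ahead of the robot, y to its left, z up, the work surface at z = 0. Lengths are in mm, angles in rad, forces in N, time in s.
With the tool pointing down it reaches from about 425 to 950 mm from the base axis. Payload 14.7 kg.
Tool frame: the origin (TCP) lies between the finger pads; the fingertips stand 22 mm ahead of it and the grasp point (between the pads) lies 3 mm ahead of it; y points along the fingers, x is the direction in which the jaws open and shut, and the axes are right-handed (so a half turn about y gives the same grasp; the last joint's range is limited). The gripper opens to 85 mm and grips with 20 to 120 N. Pads are 22 mm wide; open, the fingers measure 114 mm over their backs; the gripper's body (76 mm by 85 mm) begins 54 mm behind the grasp point. The pads swing forward as they close: fully open they stand 13 mm farther back than shut.
Start: joints at [-1.164, 0.48, 1.596, -0, 1.065, -0.047], TCP at [284.964, -584.199, 253.297] pointing down, gripper open.
Joint ranges: [-2.75, 2.75], [-0.82, 2.05], [0.23, 2.67], [-1.56, 4.7], [0.09, 2.69], [-2.92, 2.92]. Speed limits (rad/s): [1.89, 1.89, 2.39, 3.01, 3.01, 3.01].

## Interface

Orientations are given as a rotation vector (axis times angle).
In Python, from rig import * gives the robot as it stands. The module is installed in compiled form; this text tells all that it offers.
- The arm moves only by the tool carry_out, never from a script. Its argument "targets" is a list of rows, each a list of 7 numbers: the shift along the tool's x, y, z in cm, then the turn, a rotation vector about the tool's x, y, z in degrees, then the opening, from 0 (shut) to 1 (fully open). In form: [[dx, dy, dz, ax, ay, az, jaw], ...]. A call has 1 to 5 rows; each row shifts and turns the commanded pose from where the row before left it, along the tool's axes as they then stand; what a row does not reach is not made up. A row lasts 1/10 s, in which the tool goes at most 50 mm and 8.59 degrees, less where a joint would pass 70% of its speed; a pose out of reach is approached as far as the arm can. A call with a gripper value outside its range is refused whole. The fingers move at their own pace and stop on an object; "newtons" is the grip in N (left out, the last holds). Time passes only in rows, so rows that do not move let the fingers close. It gives the time, the measured TCP pose, the force and the opening at its end, in the units of the state.
- state(): the state, without advancing time (a new reading comes with each control period).
- grab_frame(name): name is "side" or "top"; returns a dict with "pixels" (420x560x3 uint8, red, green, blue), "z_map" (420x560 float32, mm along the optical axis (not along the pixel's ray), 0 where there is no reading), "fovy" (degrees; the focal length in pixels is half the picture's height over the tangent of half this angle, whatever the lens; pixels are square), "cx", "cy" (the principal point, pixels), "R" (3x3) and "t" (3): a world point X has camera coordinates R X + t. Camera axes: x right, y down, z forward; pixel columns grow to the right and rows downward; lengths in mm; the calibration is good to about 2 mm. A picture is of the moment at which its call begins.
- hand_in(): hands the job in, once; it reports no verdict.
Trained networks look in a picture, given as the dict that the camera call returned (one of the last four; its "shot" number tells which), for a name from the list of things; names that differ only in an ending like _2 or _b are one class to them, and where a whole thing is asked for, a point or a joint stands for the part that bears it (a point fixed in the world has none). Each returns a list of dicts, best first, with "score" (0 to 1); they miss things now and then, are a little off and sometimes report something else, mostly with a low value. They report only what shows in the picture. A call takes as long as a camera call.
- search_frame(picture, name): "position" ([x, y, z] in mm, in the coordinates of the camera as it stood for that picture, good to about 4 mm: the middle of the surface that is visible of it).
- pinpoint(picture, name): "position" ([x, y, z] in mm, in the coordinates of the camera as it stood for that picture, good to about 4 mm: a listed point, or the origin of a listed thing).
The state is a dict: "time": time; "q": joint angles; "dq": joint speeds; "joint_efforts": joint torques, N m; "position": TCP position; "orientation": TCP orientation; "ft_force": force on the tool from outside, world axes, zero at the start; "wrist_torque": the same for the moment, N m; "finger_gap": finger opening in mm.
Only numpy, scipy, OpenCV 4.12 (cv2) and the standard library are available. Lean on these libraries where they do the work, as an engineer would, in place of code of your own. Each camera call takes 0.05 s, during which the arm holds its last target.

## Working session

There is one attempt and no reset: what is moved stays moved. The work goes in short steps, Python scripts to look and compute and a tool call to move; the robot and the scene stay as the last step left them, time stands still between calls to the robot, and variables do not carry over. Pictures are saved under pics/ and viewed, and the job is handed in when it is done.

Besides the shell and the picture viewer there is one more tool, called as name([rows], argument=value, ...), one row to a line, values as JSON. carry_out: Moves the arm, as the interface text tells. Its arguments: {"type":"object","properties":{"targets":{"type":"array"},"newtons":{"type":"number"}},"required":["targets"]}

```bash
mkdir -p pics; cat > h.py <<'E'
from rig import *
import numpy as np, cv2
from scipy.spatial.transform import Rotation as Ro
def f(p): return p["pixels"].shape[0]/2/np.tan(np.radians(p["fovy"])/2)
def toW(p,c): return np.array(p["R"]).T@(np.array(c)-np.array(p["t"]))
def cloud(p):
    z=p["z_map"].astype(float);h,w=z.shape;u,v=np.meshgrid(np.arange(w),np.arange(h));F=f(p)
    C=np.stack([(u-p["cx"])/F*z,(v-p["cy"])/F*z,z],-1)
    W=(C-np.array(p["t"]))@np.array(p["R"]); W[z==0]=np.nan
    return W
def save(p,n): cv2.imwrite("pics/"+n+".png",cv2.cvtColor(p["pixels"],cv2.COLOR_RGB2BGR))
E
python3 - <<'E'
from h import *
s=state();print(s)
for n in("top","side"):
    p=grab_frame(n);save(p,n+"0");np.save("c_"+n,cloud(p))
    print(n,p["fovy"],"campos",-np.array(p["R"]).T@p["t"])
    for k in ["tub","press_tab","press_left","press_far","press_right","shallot_mid","garlic_mid","jar","mug","mortar","basket"]:
        r=pinpoint(p,k)
        print(k,[(round(d["score"],2),toW(p,d["position"]).round(0)) for d in r[:3]])
E
```

```text
{'time': 0.0, 'q': array([-1.16363442e+00,  4.80830701e-01,  1.59686592e+00, -5.98809882e-06,
        1.06509132e+00, -4.66114811e-02]), 'dq': array([ 0.00098789,  0.00031381, -0.00037899,  0.00113662,  0.00099216,
       -0.00017977]), 'joint_efforts': array([ 8.24935123e-03, -9.50618076e+01, -4.30176723e+01,  7.86312175e-04,
        1.22626344e-02,  4.92226420e-06]), 'position': array([ 284.79417339, -583.86565127,  252.67607128]), 'orientation': array([-1.38965628,  0.86951687, -0.86790047]), 'ft_force': array([ 0.05215021, -1.20287029, -0.10593582]), 'wrist_torque': array([-0.05587942,  0.06167456,  0.0078097 ]), 'finger_gap': 85.42919852877898}
top 55.6840956358996 campos [ 486.7977992    -6.62488364 1084.14563375]
tub [(0.66, array([501., -96.,   2.]))]
press_tab [(0.9, array([ 502., -171.,   95.]))]
press_left [(0.63, array([571., -94.,  96.])), (0.25, array([377.,  16.,  22.]))]
press_far [(0.94, array([504., -28.,  93.]))]
press_right [(0.85, array([430., -98.,  92.]))]
shallot_mid [(0.48, array([ 620., -211.,   19.]))]
garlic_mid [(0.46, array([374.,  14.,  25.]))]
jar [(0.
[... 227 characters left out ...]
 [ 360.63939462  945.75511411 1066.07521932]
tub [(0.69, array([ 500., -106.,   -0.])), (0.52, array([ 424., -101.,   98.]))]
press_tab [(0.86, array([ 502., -169.,   95.]))]
press_left [(0.59, array([ 576., -101.,   98.]))]
press_far [(0.74, array([502., -29.,  94.]))]
press_right [(0.74, array([ 425., -101.,   98.])), (0.49, array([ 503., -172.,   94.]))]
shallot_mid [(0.46, array([ 625., -212.,   21.]))]
garlic_mid [(0.76, array([380.,  12.,  20.]))]
jar [(0.7, array([504., -31.,  96.])), (0.64, array([359., 302.,   2.]))]
mug [(0.8, array([ 374., -322.,    2.])), (0.67, array([ 502., -100.,    0.]))]
mortar [(0.94, array([ 574., -488.,    2.]))]
basket [(0.91, array([563., 476.,   3.]))]
```

View pics/top0.png

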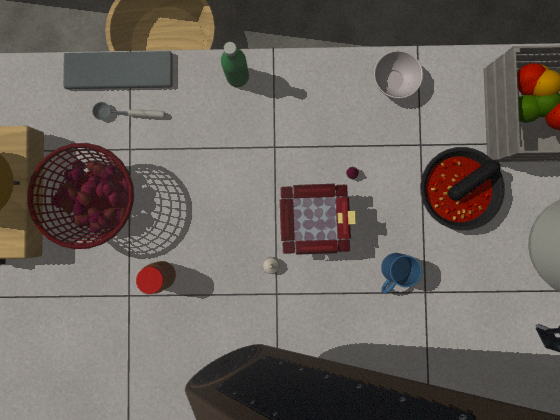

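View pics/side0.png

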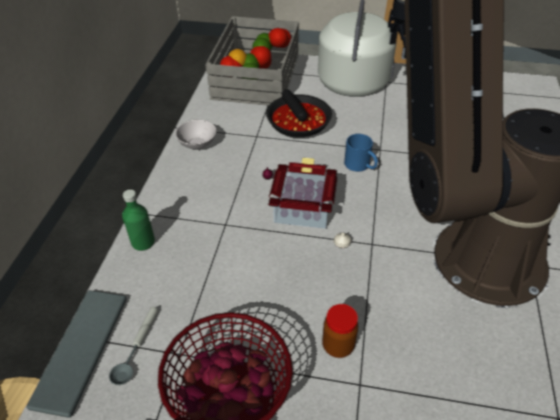

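```bash
python3 - <<'E'
from h import *
for n in("top","side"):
    c=np.load(f"c_{n}.npy");m=(abs(c[...,0]-502)<110)&(abs(c[...,1]+100)<110)&(c[...,2]>83)&(c[...,2]<115)
    P=c[m];r=cv2.minAreaRect(P[:,:2].astype(np.float32));print(n,r,len(P))
    ctr=np.array([502,-100])
    for nm,d in dict(tab=(0,-1),left=(1,0),far=(0,1),right=(-1,0)).items():
        d=np.array(d);t=np.array([-d[1],d[0]])
        a=(c[...,:2]-ctr)@d;b=(c[...,:2]-ctr)@t
        for lo in range(50,110,6):
            k=(a>lo)&(a<lo+6)&(abs(b)<35)&(c[...,2]>60)
            if k.sum(): print(nm,lo,np.median(c[k][:,2]).round(1),k.sum(),end="; ")
        print()
E
```

```text
top ((500.5965881347656, -104.13448333740234), (185.0004425048828, 173.34445190429688), 89.25601196289062) 2975
tab 50 85.2 74; tab 56 89.9 80; tab 62 93.1 69; tab 68 96.0 72; tab 74 97.9 74; tab 80 99.3 46; tab 86 102.9 39; tab 92 105.4 21; 
left 50 85.1 73; left 56 89.8 70; left 62 93.3 68; left 68 96.2 72; left 74 97.3 68; left 80 88.7 49; 
far 50 81.4 77; far 56 88.4 62; far 62 91.3 56; far 68 94.7 82; far 74 97.2 55; far 80 95.2 74; far 86 85.0 30; 
right 50 81.6 83; right 56 88.2 56; right 62 91.3 83; right 68 94.5 60; right 74 97.1 82; right 80 95.3 57; right 86 84.3 25; 
side ((502.1865539550781, -104.00553131103516), (175.24563598632812, 187.79061889648438), 1.3489160537719727) 2360
tab 50 85.0 54; tab 56 90.2 62; tab 62 93.8 71; tab 68 97.4 64; tab 74 99.7 43; tab 80 100.9 33; tab 86 105.4 30; tab 92 107.4 17; 
left 50 84.6 44; left 56 91.6 43; left 62 93.8 43; left 68 97.4 42; left 74 99.7 40; left 80 94.8 19; left 86 86.5 5; 
far 50 88.9 12; far 56 92.4 22; far 62 94.7 28; far 68 65.8 65; far 74 99.2 63; far 80 91.8 120; far 86 90.6 21; 
right 50 85.5 34; right 56 92.1 40; right 62 94.5 39; right 68 98.0 39; right 74 99.9 41; right 80 95.3 42; right 86 87.1 10;
```

The top view shows the box at about (315, 218) with the cream tab on its right (348, 217), which is world -y. The shallot is at (352, 172) and the garlic at (271, 265). Both depth maps put all four sections up. Next I work out the approach in tool axes.

```bash
cat >> h.py <<'E'
def rel(target,tip=22,s=None,yawfix=True):
    s=s or state();R=Ro.from_rotvec(s["orientation"]).as_matrix()
    d=np.array(target,float)+[0,0,tip]-s["position"]
    print("tool shift cm",(R.T@d/10).round(2),"tip",(s["position"]+R[:,2]*tip).round(1),"F",np.round(s["ft_force"],1),"gap",round(s["finger_gap"],1),"t",s["time"])
    return R
E
python3 - <<'E'
from h import *
R=rel([501,-24,130]);print(R.round(3))
# yaw error
x=R[:,0];a=np.degrees(np.arctan2(x[1],x[0]));print("x yaw",a)
E
```

```text
tool shift cm [-40.88  10.13  43.97] tip [ 304.7 -574.6  253.3] F [-0.1  0.6 -0.5] gap 85.5 t 1.2
[[ 0.438  0.     0.899]
 [-0.899  0.     0.438]
 [-0.    -1.     0.   ]]
x yaw -64.0009689429213
```

The tool's y axis is the pointing (down) direction. I'll turn 64° about world +z, which is -64° about tool y, while closing the jaws.

carry_out([
  [0,0,0,0,-8,0,0],
  [0,0,0,0,-8,0,0],
  [0,0,0,0,-8,0,0],
  [0,0,0,0,-8,0,0],
  [0,0,0,0,-8,0,0],
], newtons=30)

```text
time: 1.7
position: [285.0, -584.2, 253.3]
orientation: [-1.546, 0.324, -0.324]
ft_force: [-0.7, 0.3, -0.1]
finger_gap: 12.6
```

carry_out([
  [0,0,0,0,-8,0,0],
  [0,0,0,0,-8,0,0],
  [0,0,0,0,-8,0,0],
  [0,0,0,0,0,0,0],
])

```text
time: 2.1
position: [285.0, -584.2, 253.3]
orientation: [-1.571, -0.002, 0.002]
ft_force: [0.2, 1.1, 0.3]
finger_gap: -0.3
```

```bash
python3 - <<'E'
import re
s=open("h.py").read().replace("[0,0,tip]","[0,0,tip]").replace("R[:,2]*tip","R[:,1]*tip");open("h.py","w").write(s)
from h import *
R=rel([501,-24,130]);print(R.round(3),state()["q"].round(3))
E
```

```text
tool shift cm [21.76 10.13 55.96] tip [ 285.  -584.2  231.3] F [0.2 1.1 0.3] gap -0.3 t 2.1
[[ 1.    -0.    -0.003]
 [ 0.003 -0.     1.   ]
 [-0.    -1.    -0.   ]] [-1.164  0.48   1.596 -0.     1.065 -1.166]
```

carry_out([
  [1.5,0,4.0,0,0,0,0],
  [1.5,0,4.0,0,0,0,0],
  [1.5,0,4.0,0,0,0,0],
  [1.5,0,4.0,0,0,0,0],
  [1.5,0,4.0,0,0,0,0],
])

```text
time: 2.6
position: [360.3, -382.7, 253.4]
orientation: [-1.571, 0.004, -0.004]
ft_force: [0.9, -1.0, -0.1]
finger_gap: 0.2
```

carry_out([
  [1.6,0,4.0,0,0,0,0],
  [1.6,0,4.0,0,0,0,0],
  [1.6,0,4.0,0,0,0,0],
  [1.6,0,4.0,0,0,0,0],
  [1.6,0,4.0,0,0,0,0],
])

```text
time: 3.1
position: [440.4, -182.6, 253.5]
orientation: [-1.571, 0.004, -0.005]
ft_force: [-0.0, -0.3, -0.2]
finger_gap: 0.2
```

carry_out([
  [1.6,0,4.0,0,0,0,0],
  [1.6,0,4.0,0,0,0,0],
  [1.5,0,4.0,0,0,0,0],
  [1.4,0,4.0,0,0,0,0],
  [0,0,0,0,0,0,0],
])

```text
time: 3.6
position: [502.3, -20.2, 253.5]
orientation: [-1.57, 0.0, -0.002]
ft_force: [0.1, -0.7, 1.1]
finger_gap: 0.3
```

```bash
python3 - <<'E'
from h import *
R=rel([501,-24,115]);print(R.round(3),state()["q"].round(3))
E
```

```text
tool shift cm [-0.15 11.65 -0.39] tip [502.4 -20.2 231.5] F [ 0.1 -0.7  1.1] gap 0.3 t 3.6
[[ 1.     0.001  0.001]
 [-0.001  0.001  1.   ]
 [ 0.001 -1.     0.001]] [-1.010e-01  2.740e-01  1.928e+00  1.000e-03  9.380e-01 -1.010e-01]
```

carry_out([
  [0,3,-0.4,0,0,0,0],
  [0,4,0,0,0,0,0],
  [0,3,0,0,0,0,0],
  [0,1.5,0,0,0,0,0],
  [0,0,0,0,0,0,0],
])

```text
time: 4.1
position: [499.6, -28.3, 136.5]
orientation: [-1.57, 0.006, -0.0]
ft_force: [0.5, 0.5, 0.4]
finger_gap: 0.0
```

```bash
python3 - <<'E'
from h import *
rel([501,-24,115])
p=grab_frame("side");x=p["pixels"][120:280,200:400];cv2.imwrite("pics/side1.png",cv2.cvtColor(cv2.resize(x,None,fx=4,fy=3.7),cv2.COLOR_RGB2BGR))
E
```

```text
tool shift cm [ 0.14 -0.05  0.43] tip [499.5 -28.3 114.5] F [0.5 0.5 0.4] gap 0.0 t 4.1
```

View pics/side1.png

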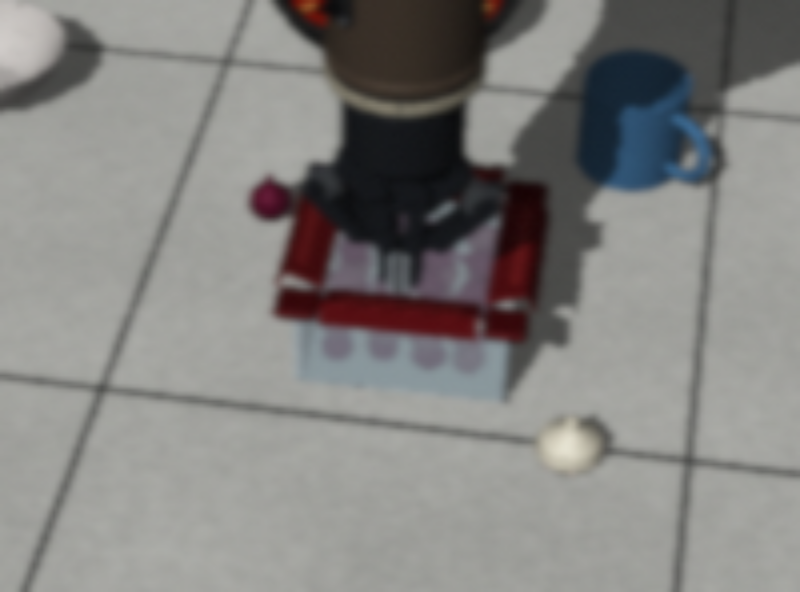

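The fingertip is at about (405, 285) in the crop, just above and inside the far section (420, 315). I'll shift 4 mm outward and press down gently.

carry_out([
  [0,1.0,0.4,0,0,0,0],
  [0,0.8,0,0,0,0,0],
  [0,0.3,0,0,0,0,0],
  [0,0.3,0,0,0,0,0],
])

```text
time: 4.55
position: [501.3, -23.9, 114.5]
orientation: [-1.571, -0.0, -0.001]
ft_force: [0.0, 3.2, 4.6]
finger_gap: 0.0
```

carry_out([
  [0,0.1,0,0,0,0,0],
  [0,0.1,0,0,0,0,0],
  [0,0,0,0,0,0,0],
])

```text
time: 4.85
position: [501.1, -24.2, 112.4]
orientation: [-1.571, -0.0, -0.0]
ft_force: [-0.2, 0.8, 1.8]
finger_gap: 0.2
```

carry_out([
  [0,0.1,0,0,0,0,0],
  [0,0.1,0,0,0,0,0],
  [0,0,0,0,0,0,0],
])

```text
time: 5.15
position: [500.7, -24.3, 110.1]
orientation: [-1.571, 0.0, 0.0]
ft_force: [-0.0, 0.7, -0.3]
finger_gap: 0.3
```

carry_out([
  [0,0.1,0,0,0,0,0],
  [0,0.05,0,0,0,0,0],
  [0,0,0,0,0,0,0],
])

```text
time: 5.45
position: [500.9, -24.3, 108.9]
orientation: [-1.571, 0.0, 0.0]
ft_force: [-1.6, -0.6, 5.2]
finger_gap: 0.3
```

carry_out([
  [0,0.05,0,0,0,0,0],
  [0,0,0,0,0,0,0],
])

```text
time: 5.65
position: [501.0, -24.2, 108.8]
orientation: [-1.571, -0.0, -0.0]
ft_force: [-3.3, -0.4, 15.0]
finger_gap: 0.5
```

carry_out([
  [0,-1.0,0,0,0,0,0],
  [0,-3.0,0,0,0,0,0],
  [3.4,0,-3.4,0,0,0,0],
  [3.4,0,-3.4,0,0,0,0],
  [0.5,0,-0.5,0,0,0,0],
])

```text
time: 6.15
position: [578.1, -100.6, 149.4]
orientation: [-1.572, -0.002, -0.005]
ft_force: [0.5, 0.1, 0.3]
finger_gap: 0.2
```

```bash
cat > look.py <<'E'
import sys
from h import *
rel([575,-98,100])
for n in("side","top"):
    p=grab_frame(n);save(p,n+sys.argv[1]);c=cloud(p)
    if n=="side":
        x=p["pixels"][120:280,200:400];cv2.imwrite("pics/crop"+sys.argv[1]+".png",cv2.cvtColor(cv2.resize(x,None,fx=4,fy=3.7),cv2.COLOR_RGB2BGR))
    print(n,[ (k,[toW(p,d["position"]).round(0).tolist() for d in pinpoint(p,k)[:1]]) for k in ("tub","shallot_mid","garlic_mid")])
    ctr=np.array([501,-99])
    for nm,d in dict(tab=(0,-1),left=(1,0),far=(0,1),right=(-1,0)).items():
        d=np.array(d);t=np.array([-d[1],d[0]])
        a=(c[...,:2]-ctr)@d;b=(c[...,:2]-ctr)@t
        print(nm,end=" ")
        for lo in range(56,86,6):
            k=(a>lo)&(a<lo+6)&(abs(b)<35)&(c[...,2]>60)&(c[...,2]<112)
            if k.sum(): print(lo,np.median(c[k][:,2]).round(1),k.sum(),end="; ")
        print()
E
python3 look.py 2
```

```text
tool shift cm [-0.32  2.73  0.26] tip [ 578.2 -100.6  127.4] F [0.5 0.1 0.3] gap 0.2 t 6.15
side [('tub', [[501.0, -106.0, 2.0]]), ('shallot_mid', [[627.0, -215.0, 21.0]]), ('garlic_mid', [[379.0, 11.0, 20.0]])]
tab 56 90.0 66; 62 94.1 58; 68 95.9 69; 74 99.5 54; 80 100.7 30; 
left 56 91.4 43; 62 93.4 45; 68 97.3 39; 74 99.7 38; 80 96.1 26; 
far 56 89.1 39; 62 89.6 41; 68 89.5 44; 74 88.4 58; 80 81.4 128; 
right 56 92.0 41; 62 94.6 38; 68 98.5 41; 74 99.8 39; 80 93.8 45; 
top [('tub', [[498.0, -99.0, 2.0]]), ('shallot_mid', []), ('garlic_mid', [[374.0, 17.0, 24.0]])]
tab 56 90.1 68; 62 92.2 72; 68 95.8 77; 74 97.5 67; 80 98.8 58; 
left 56 89.3 11; 62 91.6 2; 
far 
right
```

View pics/crop2.png

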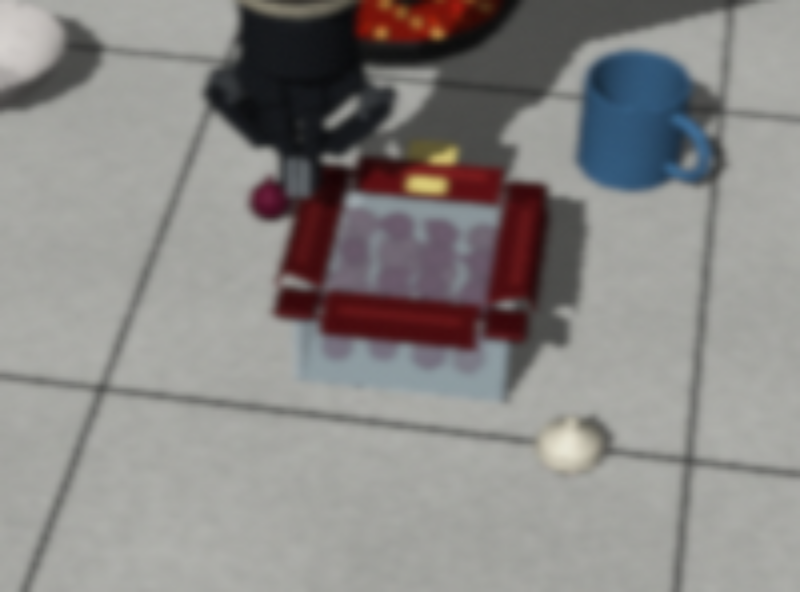

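The far section (405, 320) is now flat at about 89 mm, so it is shut. Left, right and tab are still up. The fingertip is now above the left section at (300, 180), ready to press.

carry_out([
  [0,1.5,0,0,0,0,0],
  [0,1.3,0,0,0,0,0],
  [0,0.3,0,0,0,0,0],
  [0,0.3,0,0,0,0,0],
])

```text
time: 6.95
position: [574.1, -96.8, 114.2]
orientation: [-1.571, -0.0, 0.0]
ft_force: [1.9, 2.2, 4.0]
finger_gap: 0.3
```

carry_out([
  [0,0.2,0,0,0,0,0],
  [0,0.2,0,0,0,0,0],
  [0,0.1,0,0,0,0,0],
  [0,0,0,0,0,0,0],
])

```text
time: 7.35
position: [573.7, -97.1, 109.1]
orientation: [-1.571, 0.0, 0.0]
ft_force: [-0.9, 0.5, 0.6]
finger_gap: -0.1
```

carry_out([
  [0,0.05,0,0,0,0,0],
  [0,0.05,0,0,0,0,0],
  [0,0,0,0,0,0,0],
])

```text
time: 7.65
position: [573.8, -97.2, 108.9]
orientation: [-1.571, 0.0, 0.0]
ft_force: [-3.6, -0.6, 12.2]
finger_gap: -0.2
```

carry_out([
  [0,-1.0,0,0,0,0,0],
  [0,-3.0,0,0,0,0,0],
  [-4.0,0,0,0,0,0,0],
  [-4.0,0,0,0,0,0,0],
  [-4.0,0,0,0,0,0,0],
])

```text
time: 8.15
position: [452.7, -97.1, 148.8]
orientation: [-1.571, -0.001, -0.0]
ft_force: [0.9, -0.4, 0.2]
finger_gap: 0.3
```

carry_out([
  [-2.6,0,-0.1,0,0,0,0],
  [0,0,0,0,0,0,0],
])

```text
time: 8.35
position: [424.3, -97.8, 148.6]
orientation: [-1.57, 0.002, 0.002]
ft_force: [0.0, -0.2, 0.5]
finger_gap: 0.3
```

```bash
python3 look.py 3
```

```text
tool shift cm [15.08  2.62 -0.02] tip [424.3 -97.7 126.6] F [ 0.  -0.2  0.5] gap 0.3 t 8.35
side [('tub', [[501.0, -103.0, -0.0]]), ('shallot_mid', [[627.0, -212.0, 25.0]]), ('garlic_mid', [[384.0, 13.0, 21.0]])]
tab 56 89.9 72; 62 93.6 69; 68 96.4 59; 74 98.6 50; 80 100.4 32; 
left 56 88.6 40; 62 89.9 36; 68 89.0 42; 74 89.6 39; 80 89.8 30; 
far 56 88.7 36; 62 89.3 39; 68 90.1 47; 74 88.0 75; 80 81.4 117; 
right 56 91.5 38; 62 94.1 37; 68 98.5 36; 74 99.7 32; 80 93.4 44; 
top [('tub', [[499.0, -99.0, 0.0]]), ('shallot_mid', [[621.0, -211.0, 20.0]]), ('garlic_mid', [[375.0, 16.0, 24.0]])]
tab 56 89.9 54; 62 92.6 60; 68 95.9 64; 74 97.3 58; 80 99.1 56; 
left 56 86.2 63; 62 86.6 61; 68 86.6 79; 74 86.5 55; 80 86.4 43; 
far 56 86.4 62; 62 87.1 77; 68 86.8 56; 74 87.1 75; 80 86.5 47; 
right
```

carry_out([
  [0,1.5,0,0,0,0,0],
  [0,1.3,0,0,0,0,0],
  [0,0.3,0,0,0,0,0],
  [0,0.3,0,0,0,0,0],
])

```text
time: 9.15
position: [427.9, -98.1, 114.1]
orientation: [-1.571, 0.0, 0.001]
ft_force: [-2.3, 0.3, 4.6]
finger_gap: 0.2
```

carry_out([
  [0,0.2,0,0,0,0,0],
  [0,0.2,0,0,0,0,0],
  [0,0.1,0,0,0,0,0],
  [0,0,0,0,0,0,0],
])

```text
time: 9.55
position: [428.1, -98.2, 109.3]
orientation: [-1.571, -0.0, -0.0]
ft_force: [0.0, -0.7, 0.1]
finger_gap: 0.3
```

carry_out([
  [0,0.05,0,0,0,0,0],
  [0,0,0,0,0,0,0],
])

```text
time: 9.75
position: [428.1, -98.2, 109.0]
orientation: [-1.571, -0.0, -0.0]
ft_force: [-1.1, 0.5, 2.4]
finger_gap: -0.2
```

carry_out([
  [0,0.05,0,0,0,0,0],
  [0,0,0,0,0,0,0],
])

```text
time: 9.95
position: [428.2, -98.3, 108.8]
orientation: [-1.571, -0.001, -0.0]
ft_force: [-3.5, 0.5, 15.5]
finger_gap: 0.2
```

carry_out([
  [0,-1.0,0,0,0,0,0],
  [0,-3.0,0,0,0,0,0],
  [3.4,0,-3.4,0,0,0,0],
  [3.4,0,-3.4,0,0,0,0],
  [0.5,0,-0.5,0,0,0,0],
])

```text
time: 10.45
position: [505.4, -174.8, 149.6]
orientation: [-1.573, -0.003, -0.005]
ft_force: [0.1, 0.4, -0.6]
finger_gap: -0.3
```

carry_out([
  [0,0,0,0,0,0,0],
  [0,0,0,0,0,0,0],
])

```text
time: 10.65
position: [499.9, -170.6, 148.1]
orientation: [-1.57, 0.001, 0.001]
ft_force: [-0.6, 0.1, -0.1]
finger_gap: -0.0
```

```bash
python3 look.py 4
```

```text
tool shift cm [7.52 2.6  7.26] tip [ 499.8 -170.6  126.1] F [-0.6  0.1 -0.1] gap -0.0 t 10.65
side [('tub', [[503.0, -101.0, 4.0]]), ('shallot_mid', [[625.0, -213.0, 21.0]]), ('garlic_mid', [[380.0, 13.0, 20.0]])]
tab 56 91.1 56; 62 92.6 59; 68 95.0 67; 74 98.6 53; 80 100.3 38; 
left 56 89.0 38; 62 89.1 36; 68 89.4 39; 74 89.7 38; 80 89.6 30; 
far 56 89.0 40; 62 89.4 38; 68 89.7 38; 74 88.5 72; 80 82.2 118; 
right 56 89.4 41; 62 89.3 36; 68 89.3 39; 74 89.7 41; 80 88.3 22; 
top [('tub', [[500.0, -102.0, 4.0]]), ('shallot_mid', [[619.0, -210.0, 16.0]]), ('garlic_mid', [[375.0, 14.0, 27.0]])]
tab 
left 56 86.4 64; 62 86.7 59; 68 86.8 81; 74 87.1 55; 80 86.7 43; 
far 56 87.0 61; 62 87.0 79; 68 87.5 56; 74 87.4 75; 80 86.6 47; 
right 56 86.9 67; 62 87.1 53; 68 87.2 52; 74 87.4 63; 80 87.3 40;
```

View pics/crop4.png

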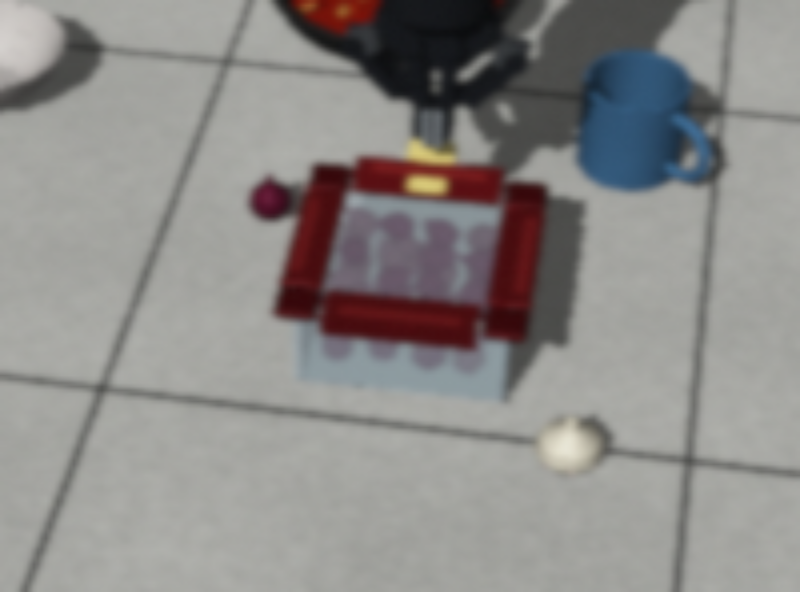

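Left, far and right are all flat, and the tab section (430, 175) is still up with the fingertip above it. Now the tab.

carry_out([
  [0,1.5,0,0,0,0,0],
  [0,1.3,0,0,0,0,0],
  [0,0.3,0,0,0,0,0],
  [0,0.3,0,0,0,0,0],
])

```text
time: 11.45
position: [500.9, -171.3, 114.0]
orientation: [-1.571, 0.0, 0.001]
ft_force: [-0.9, -2.6, 4.4]
finger_gap: -0.4
```

carry_out([
  [0,0.2,0,0,0,0,0],
  [0,0.2,0,0,0,0,0],
  [0,0.1,0,0,0,0,0],
  [0,0,0,0,0,0,0],
])

```text
time: 11.85
position: [500.8, -171.1, 109.2]
orientation: [-1.571, 0.0, 0.0]
ft_force: [-0.5, 1.5, 0.6]
finger_gap: 0.2
```

carry_out([
  [0,0.05,0,0,0,0,0],
  [0,0,0,0,0,0,0],
])

```text
time: 12.05
position: [500.9, -171.1, 109.0]
orientation: [-1.571, 0.0, 0.0]
ft_force: [-0.4, -0.1, 4.0]
finger_gap: -0.1
```

carry_out([
  [0,0.05,0,0,0,0,0],
  [0,0,0,0,0,0,0],
])

```text
time: 12.25
position: [501.0, -171.1, 108.9]
orientation: [-1.571, -0.0, -0.0]
ft_force: [-2.8, 2.3, 12.4]
finger_gap: -0.1
```

carry_out([
  [0,-1.0,0,0,0,0,0],
  [0,-4.0,0,0,0,0,0],
  [0,-4.0,0,0,0,0,0],
  [0,-3.0,-3.0,0,0,0,0],
  [0,0,-4.5,0,0,0,0],
])

```text
time: 12.75
position: [502.9, -246.4, 233.3]
orientation: [-1.574, -0.007, -0.003]
ft_force: [1.5, -0.3, -0.5]
finger_gap: -0.1
```

carry_out([
  [0,0,-4.5,0,0,0,0],
  [0,0,-4.5,0,0,0,0],
  [0,0,-3,0,0,0,0],
  [0,0,0,0,0,0,0],
])

```text
time: 13.15
position: [500.7, -370.0, 228.7]
orientation: [-1.572, 0.002, -0.003]
ft_force: [-0.9, 0.9, -0.2]
finger_gap: 0.2
```

```bash
python3 look.py 5
```

```text
tool shift cm [ 7.34 10.64 27.24] tip [ 500.7 -370.1  206.7] F [-0.9  0.9 -0.2] gap 0.2 t 13.15
side [('tub', [[500.0, -103.0, -1.0]]), ('shallot_mid', [[625.0, -213.0, 25.0]]), ('garlic_mid', [[383.0, 12.0, 19.0]])]
tab 56 88.9 49; 62 89.1 47; 68 89.0 48; 74 89.9 30; 80 89.0 30; 
left 56 88.9 39; 62 89.0 40; 68 89.3 41; 74 89.8 36; 80 89.4 30; 
far 56 89.3 44; 62 88.9 42; 68 89.5 38; 74 88.2 60; 80 82.1 125; 
right 56 90.1 39; 62 88.6 41; 68 89.7 42; 74 88.9 40; 80 88.4 23; 
top [('tub', [[501.0, -97.0, -1.0]]), ('shallot_mid', [[621.0, -212.0, 16.0]]), ('garlic_mid', [[379.0, 15.0, 24.0]])]
tab 56 87.2 60; 62 87.3 73; 68 86.8 65; 74 87.2 64; 80 86.5 55; 
left 56 86.6 62; 62 87.0 61; 68 86.8 79; 74 86.9 56; 80 86.4 43; 
far 56 86.6 62; 62 86.2 78; 68 87.1 56; 74 86.8 74; 80 86.1 48; 
right 56 86.6 74; 62 86.4 66; 68 87.7 59; 74 87.5 79; 80 86.7 45;
```

View pics/crop5.png

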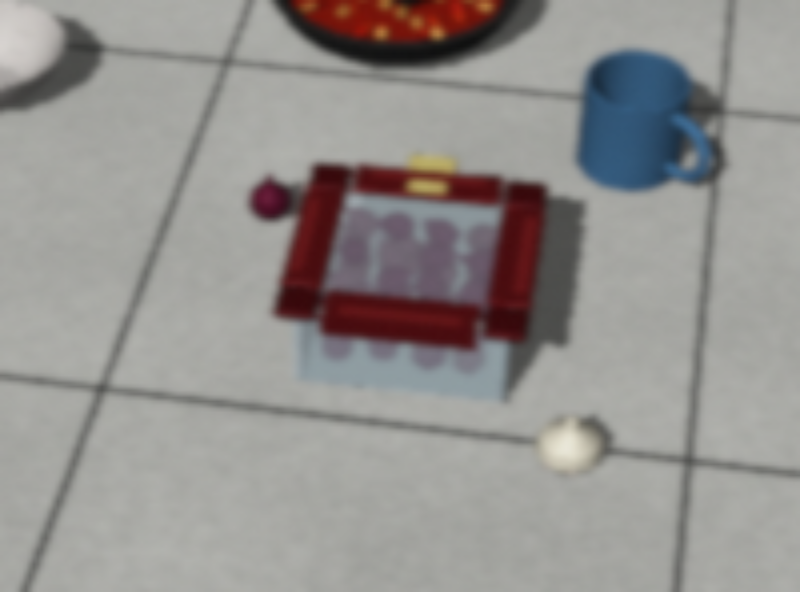

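All four sections lie flat around the lid (tab section at (430, 185)). The box, shallot at (270, 200) and garlic at (570, 440) have not moved, and the arm is clear.

```bash
python3 -c "
from rig import *
print(hand_in())"
```

```text
the job is handed in; nothing more can be done
None
```

All four rim sections are shut, and the job was handed in at about 13 s of the 48 s allowed. I pressed them with the closed fingertips in the order far, left, right, tab, with a final press of 12 to 15 N on each.

- **Order:** before I pressed the tab, the side camera showed the other three sections flat and the tab section still raised. Its outer edge stood near 100 mm.
- **Final check:** all four sections read flat, at 86–88 mm in the top camera and about 89–90 mm in the side camera. The side camera reads about 2 mm high, which is within its calibration.
- **Nothing moved:** the box, shallot and garlic stayed where they were, within the few millimetres the cameras can resolve. I did not re-measure the mortar, basket, jar or mug, but the arm passed well above or clear of them. It finished raised, touching nothing.
- **Disagreements:** a few position readings taken just after fast moves were off by up to 8 mm, and they settled before each press. The network missed the shallot in one top view but found it again afterwards. No check failed.

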